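# Clip the drilling jig down and rock the bush block out of its nest

## Robot

A 6-joint arm with a two-finger parallel gripper is mounted at the origin on a cart in front of the work surface, level with it; the furniture and walls round the work are solid. World frame = base frame: x ahead of the robot, y to its left, z up, the work surface at z = 0. Lengths are in mm, angles in rad, forces in N, time in s.
With the tool pointing down it reaches from about 275 to 825 mm from the base axis. Payload 4.9 kg.
Tool frame: the origin (TCP) lies at the very end of the fingers, on their centre line; the grasp point (between the pads) lies 19 mm behind it; z points along the fingers, y is the line along which they close (so a half turn about z gives the same grasp; the last joint's range is limited). The gripper opens to 85 mm and grips with 20 to 120 N. Pads are 22 mm wide; open, the fingers measure 114 mm over their backs; the gripper's body (76 mm by 85 mm) begins 54 mm behind the grasp point. The pads swing forward as they close: fully open they stand 13 mm farther back than shut.
Start: joints at [1.104, 0.326, -0.193, 1.052, 0, 1.437], TCP at [179.675, 519.842, 192.181] pointing down, gripper open.
Joint ranges: [-2.65, 2.65], [-0.97, 1.79], [-1.3, 1.35], [-1.93, 2.1], [-1.47, 1.37], [-3.14, 3.14]. Speed limits (rad/s): [2.57, 2.57, 3.14, 3.14, 3.14, 3.14].

## Interface

Orientations are given as [roll, pitch, yaw] about the fixed x, y, z axes, in that order (R = Rz(yaw) Ry(pitch) Rx(roll)).
In Python, from bench import bot, solve_ik, imaging gives the robot as it stands. Calls block until the motion is done:
- bot.move_ptp(position, orientation): joint-space move of the TCP to a pose.
- bot.movel(position, rot=None, max_speed=150, threshold=None): straight line of the TCP; rot=None keeps the orientation; max_speed is the mean speed in mm/s. With threshold (N) it stops when the force on the tool has changed by that much, and returns True; else False.
- bot.move_j(angles): joint-space move.
- bot.grip(opening, effort=None): opening from 0.0 (shut) to 1.0 (fully open); effort is the grip in N (None keeps the last); returns when the fingers have stopped.
- bot.dwell(seconds).
- solve_ik(position, orientation): joint angles nearest the present ones, or None.
- bot.get_state(): the state.
- imaging.capture(name): name is "side" or "top"; returns the picture (480x640x3 uint8, blue, green, red); there is no depth.
- imaging.camera_model(name): a dict with "K" (3x3 intrinsics, pixels), "position" and "rotation" of the camera in the world. Camera axes: x right, y up, looking along -z (the intrinsics and any distortion apply to the point x, -y, -z); pixel columns grow to the right and rows downward; lengths in mm; the calibration is good to about 2 mm. A picture is of the moment at which its call begins. camera_model takes no time and is no camera call.
A pose or a line that the arm cannot do raises bot.IKError and nothing moves.
- bot.sign_off(): hands the job in; it is judged then, once.
The state is a dict: "t": time; "qpos": joint angles; "joint_velocities": joint speeds; "effort": joint torques, N m; "tcp_pos": TCP position; "orientation": TCP orientation; "contact_force": force on the tool from outside, world axes, zero at the start; "wrist_torque": the same for the moment, N m; "opening": opening from 0.0 (shut) to 1.0 (fully open); "gripper_force": force on a finger pad.
Only numpy, scipy, OpenCV 4.12 (cv2) and the standard library are available. Lean on these libraries where they do the work, as an engineer would, in place of code of your own. Each camera call takes 0.05 s, during which the arm holds its last target. There are 200 camera calls.

## Task

The bush block is a tight fit in the drilling jig and the nest under it has to be brushed out. First clip the jig plate down: raise the sprung hold-down by its black handle, swing its finger over the plate, let it spring down on the plate and let go. Then take the bush block by its stem, rock it loose from side to side, one end at a time, without pulling the jig up off its board, and finish while still holding it level just above its nest, about a finger's breadth clear of the cheeks, with the clip still holding the jig and the things lying around left alone.

Things in the scene. Friction and masses are not known exactly. Their poses are not given: they have to be found in the camera images.
- board: Plywood set-up board, fixed to the bench, 18 mm thick, 150 mm (x) by 295 mm (y); its origin lies on its underside (bench level) below the nest centre, its axes are those of the jig: x across the nest, y along it (the way the block rocks), z up. The clip's post stands at y = -132 mm, a low steel stop with a lip over the jig plate's other end at y = +118 mm (its top 23 mm above the board).
- clip_swing (a joint): Swing of the hold-down clip about its upright post, rad: 0 = finger points along +y of the board, square over the jig plate; it grows as the finger swings out over the -x side of the board (it starts swung out, clear of the plate). It turns stiffly and stays where it is left; ends of travel -0.3 and 1.7.
- clip (a joint): Rise of the hold-down clip on its post against its spring, m: 0 = fully down (the finger's presser is then 5 mm above the board, lower than the 10 mm plate, so it must be raised by more than 5 mm to swing over the plate), 0.018 = top stop. Closed on the plate it reads about 0.005. The spring pushes down with 11 N at 0 and 17 N at the top; let go, it springs down.
- clip_handle (a point): Centre of the clip's handle, a black bar 13 mm thick, 46 mm long, 24 mm high on the post's axis; its y axis runs along the bar and points the same way as the finger below it. The centre is 74 mm above the bench with the clip down.
- clip_tip (a point): Underside centre of the presser, a 13 mm steel button under the finger's end, 36 mm from the post's axis.
- nest (a point): Centre of the nest's floor = top of the jig plate (loose aluminium, 90 x 220 x 10 mm, 0.75 kg with the nest); axes as the board's. Two dark cheeks rise 32 mm above this floor, inner faces at y = +-47 mm, 36 x 16 mm. Low side guides (18 mm high) let the block only rock in the y-z plane and rise. A spring plunger's round nose points in from each cheek, 23 mm up; its brass body ends at y = +-75 mm.
- jig_clip_end (a point): Point on the top of the jig plate where the clip's presser belongs, 97 mm from the nest's centre toward the clip.
- stem (a point): Centre of the steel bush block's upright stem, where to grip it: 22 mm (x) by 26 mm (y), 40 mm high; this point is 54 mm above the block's underside, the drill bush on the stem's top ends at 78 mm. Its base, 30 mm (x) by 90 mm (y, over the ribs) by 34 mm high, stands on the nest's floor; block 0.4 kg. Pulled straight up, both plungers hold it at once, with over 30 N.
- end_stop_side (a point): Middle of the lower edge of the block's end toward the fixed stop, 45 mm from its centre along +y, level with the underside. Each end has two cross ribs, 16 and 4 mm above the underside; a plunger nose sits over the upper one.
- end_clip_side (a point): Middle of the lower edge of the block's end toward the clip, 45 mm from its centre along -y. Lifting one end alone past its nose takes about 17 N there, twice: about 12 mm up into the notch between its ribs, then 12 mm more and that end is free. A tilt of about 0.15 rad lifts one end by a notch while the other stays.
- paint_brush: Paint brush 196 mm long lying beyond the board; leave alone.
- hex_keys: Folding hex key set 144 mm long lying before the board; leave alone.
- oil_can: Orange oil can, 168 mm high, at the left back; leave alone.
- solder_spool: Spool of solder, 54 mm across, at the left; leave alone.
- screwdriver_red: Red screwdriver lying at the left beside the vice; leave alone.
Things that resemble listed ones, but are neither listed nor needed, are in the scene too. What is shaped like the part that bears stem but blue is not meant.

How it is judged (in metres and radians):
On the way, in this order (a step that is already met when the one before it is completed fails the run):
1. the sprung hold-down has closed on the jig plate and has been let go (contact force between clip and jig above 4 N and value of joint clip between 0.0035 and 0.0075 m and value of joint clip_swing between -0.3 and 0.3 rad and contact force between the fingers and clip below 0.2 N), for 0.3 s.
2. the block has been rocked: one end is up a notch while the other end is still down (((z of end_stop_side in the frame of nest above 0.008 m and z of end_clip_side in the frame of nest below 0.005 m) or (z of end_clip_side in the frame of nest above 0.008 m and z of end_stop_side in the frame of nest below 0.005 m))), for 0.05 s.
3. the other end has been worked up a notch too (z of each of end_stop_side, end_clip_side in the frame of nest above 0.008 m).
At the end, for the whole second after the job is handed in: The fingers hold the bush block level (0.2 rad), within 25 mm over the nest, both ends 33 to 75 mm above its floor (cheeks are 32 mm), touching neither jig nor board; the clip's finger still presses the jig plate (over 4 N, square within 0.3 rad) and the plate lies on its board (contact force between clip and jig above 4 N and value of joint clip between 0.0035 and 0.0075 m and value of joint clip_swing between -0.3 and 0.3 rad and z of end_stop_side in the frame of nest between 0.033 and 0.075 m and z of end_clip_side in the frame of nest between 0.033 and 0.075 m and horizontal distance between stem and nest below 0.025 m and angle between stem's own z axis and vertical below 0.2 rad and contact force between the fingers and bush_block above 2 N and contact force between bush_block and jig below 0.1 N and contact force between bush_block and board below 0.1 N and z of jig_clip_end in the frame of board below 0.031 m); the arm keeps its last pose, push and grip.
It fails at once if the jig plate was pulled up off its board (5 mm) (z of jig_clip_end in the frame of board above 0.033 m).
It fails at once if the bush block was started before the jig was clipped down (horizontal distance between clip_tip and jig_clip_end above 0.02 m and z of any of end_stop_side, end_clip_side in the frame of nest above 0.006 m).
It fails at once if a bystander was pushed aside or knocked over (30 mm) (distance of any of paint_brush, hex_keys, oil_can, solder_spool, screwdriver_red from where it was at the start of the episode above 0.03 m).
It also fails if it takes over 54 s, if anything falls off the work surface, if the arm or the gripper's body presses on something with over 40 N, if the wrist force passes 120 N, or if a joint passes its speed limit or range.

## Working session

There is one attempt and no reset: what is moved stays moved. The work goes in short steps, each a Python script; the robot and the scene stay as the last script left them, time stands still between calls to the robot, and variables do not carry over. Pictures are saved under pics/ and viewed, at most 10 in all, crops included, and the job is handed in when it is done.

```bash
ls; mkdir -p pics; python3 - <<'E'
from bench import bot, imaging
import cv2
for n in("top","side"):
    cv2.imwrite(f"pics/{n}0.png",imaging.capture(n)); m=imaging.camera_model(n); print(n,m)
print(bot.get_state())
E
```

```text
pics
top {'K': array([[502.88511705,   0.        , 317.07814223],
       [  0.        , 502.88511705, 237.26656715],
       [  0.        ,   0.        ,   1.        ]]), 'position': array([ 234.32152796, -181.39140819, 1157.58605237]), 'rotation': array([ 0.38085879, -0.00286594, -1.0402258 ])}
side {'K': array([[486.78498708,   0.        , 312.43872299],
       [  0.        , 486.78498708, 239.65126997],
       [  0.        ,   0.        ,   1.        ]]), 'position': array([ 566.88472516, 1057.9755456 ,  492.10515879]), 'rotation': array([ 1.19408237e+00, -5.96751535e-04, -3.11828005e+00])}
{'t': 0.1, 'qpos': array([ 1.10377117e+00,  3.26859906e-01, -1.93470444e-01,  1.05200199e+00,
       -2.16598632e-05,  1.43662374e+00]), 'joint_velocities': array([ 0.00049317, -0.00240196,  0.0035565 , -0.0001078 ,  0.00095331,
       -0.00038758]), 'effort': array([ 8.92756343e-04, -4.44239616e+01,  2.63037461e+01,  7.87105149e-03,
       -1.23386430e-04,  2.93984272e-06]), 'tcp_pos': array([179.4284146 , 519.30179765, 191.4906533 ]), 'orientation': array([-3.14006755e+00, -1.84007687e-04,  2.80873996e+00]), 'contact_force': array([0.22147148, 0.46180355, 0.48110539]), 'wrist_torque': array([-0.04323432,  0.0260178 , -0.03124729]), 'gripper_force': 0.0, 'opening': 0.9995884104487404}
```

View pics/top0.png

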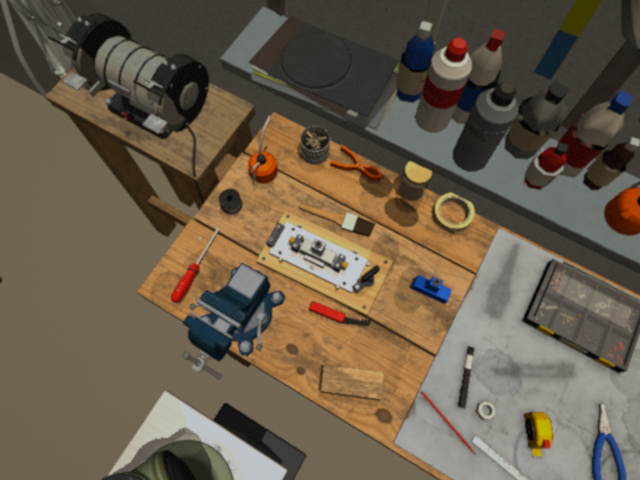

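View pics/side0.png

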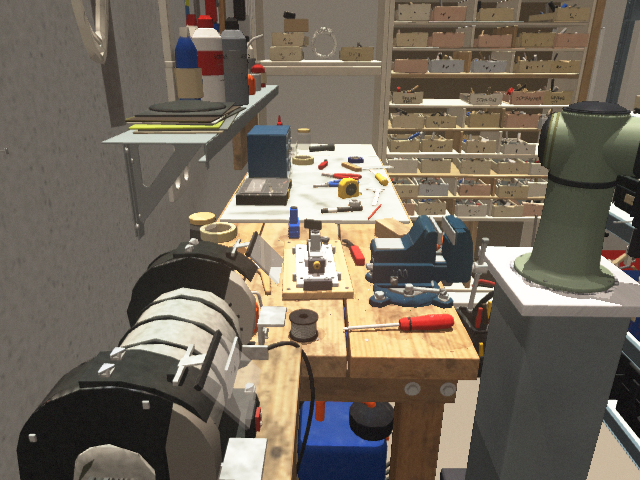

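The top view shows the steel block's stem near (319,246), the clip handle near (370,275), and the stop near (275,233). A blue look-alike at (431,288) is not meant. Next I'll enlarge both views.

```bash
cat > h.py <<'E'
import numpy as np, cv2
from scipy.spatial.transform import Rotation as R
from bench import bot, solve_ik, imaging
def cam(n):
    m=imaging.camera_model(n); return m["K"],np.array(m["position"]),R.from_euler("xyz",m["rotation"]).as_matrix()
def ray(n,u,v):
    K,p,M=cam(n); d=np.linalg.solve(K,[u,v,1.]); return p,M@(d*[1,-1,-1])
def atz(n,u,v,z):
    p,d=ray(n,u,v); return p+d*(z-p[2])/d[2]
def proj(n,P):
    K,p,M=cam(n); c=(M.T@(np.atleast_2d(P)-p).T).T*[1,-1,-1]; q=c@K.T; return q[:,:2]/q[:,2:]
def crop(src,out,x,y,w,h,s):
    cv2.imwrite(out,cv2.resize(src[y:y+h,x:x+w],None,fx=s,fy=s,interpolation=cv2.INTER_CUBIC))
E
python3 - <<'E'
from h import *
crop(cv2.imread("pics/top0.png"),"pics/topc.png",250,200,150,115,5)
crop(cv2.imread("pics/side0.png"),"pics/sidec.png",265,205,100,100,6)
for uv in [(319,246),(370,275),(275,233)]: print(atz("top",*uv,90).round(1))
print(proj("top",[[0,0,0],[179,519,190]]),proj("side",[[0,0,0]]))
E
```

```text
[588.4  17.7  90. ]
[ 586.3 -114.7   90. ]
[564.7 120.8  90. ]
[[181.5618648  496.48222071]
 [  1.1547814  274.22523531]] [[562.12624449 270.78258081]]
```

View pics/topc.png

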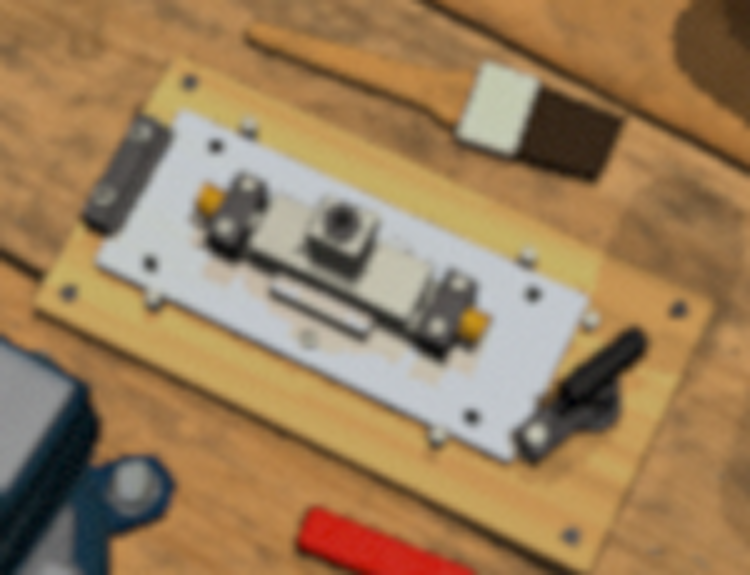

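View pics/sidec.png

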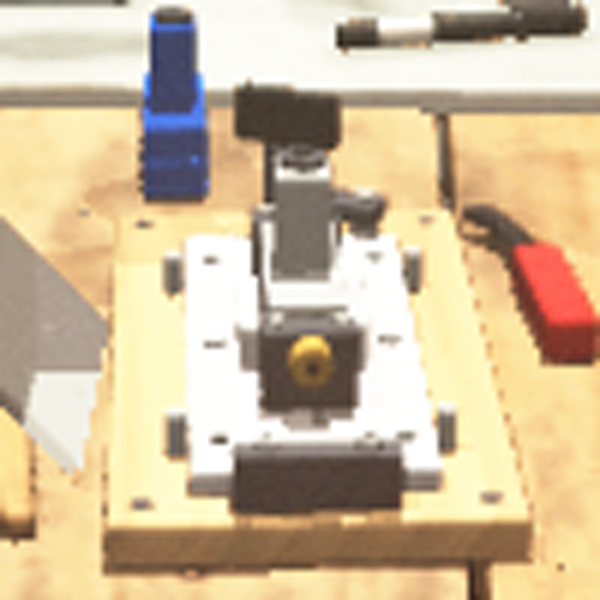

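The enlarged crops show board and plate corners, the stem bush at crop (342,215), the black handle bar from (570,392) to (640,338), and the presser end at (532,437). I'll fit the board pose from the corners in both views.

```bash
python3 - <<'E'
from h import *
from scipy.optimize import least_squares
T=lambda a:(np.array(a)+.5)/5-.5+[250,200]
S=lambda a:(np.array(a)+.5)/6-.5+[265,205]
# (cam, pix, kind, x, y, z)
L=[("top",T([178,62]),'b',75,1,18),("top",T([712,297]),'b',75,-1,18),("top",T([590,572]),'b',-75,-1,18),("top",T([38,308]),'b',-75,1,18),
("top",T([180,112]),'p',45,110,28),("top",T([590,295]),'p',45,-110,28),("top",T([512,462]),'p',-45,-110,28),("top",T([97,262]),'p',-45,110,28),
("side",S([107,528]),'b',75,1,18),("side",S([527,522]),'b',-75,1,18),("side",S([190,472]),'p',45,110,28),("side",S([439,470]),'p',-45,110,28),
("side",S([187,237]),'p',45,-110,28),("side",S([408,239]),'p',-45,-110,28)]
def pts(p):
    c,s=np.cos(p[2]),np.sin(p[2])
    return [np.array([p[0]+c*x-s*yy,p[1]+s*x+c*yy,z]) for (_,_,k,x,y,z) in L for yy in [p[3]+147.5*y if k=='b' else y]]
def pred(p): return np.array([proj(l[0],q)[0] for l,q in zip(L,pts(p))])
obs=np.array([l[1] for l in L])
for sel in (slice(0,8),slice(0,14),slice(8,14)):
    r=least_squares(lambda p:(pred(p)-obs)[sel].ravel(),[575,10,.05,0],loss="soft_l1"); print(r.x.round(3)); print((pred(r.x)-obs)[sel].round(1).tolist())
    p=r.x;c,s=np.cos(p[2]),np.sin(p[2])
    W=lambda x,y,z:np.array([p[0]+c*x-s*y,p[1]+s*x+c*y,z])
    for n,q in (("bush",W(0,0,106)),("handle",W(0,-132,86))):
        print(n,q.round(1),((proj("top",q)[0]-[250,200]+.5)*5-.5).round(),((proj("side",q)[0]-[265,205]+.5)*6-.5).round())
for u in ([342,215],[605,365],[570,392],[640,338],[532,437]):
    print(u,atz("top",*T(u),{342:106,532:36}.get(u[0],86)).round(1))
E
```

```text
[ 5.86426e+02  1.88380e+01  7.60000e-02 -1.78420e+01]
[[-0.7, -2.0], [1.6, 0.2], [0.7, 0.5], [-1.6, -0.1], [0.1, -0.5], [0.3, 0.2], [0.1, -0.3], [-0.6, 0.5]]
bush [586.4  18.8 106. ] [343. 222.] [299. 149.]
handle [ 596.4 -112.8   86. ] [608. 359.] [281.  85.]
[ 5.85983e+02  1.96820e+01  7.10000e-02 -1.76850e+01]
[[-0.9, -2.1], [1.2, 0.5], [-0.0, 0.7], [-2.1, -0.4], [-0.1, -0.6], [-0.2, 0.4], [-0.5, -0.1], [-1.0, 0.3], [-0.6, -1.3], [0.9, -1.8], [-0.2, -0.8], [0.6, -1.4], [-1.2, -0.5], [-2.7, -1.5]]
bush [586.   19.7 106. ] [341. 221.] [300. 150.]
handle [ 595.4 -112.    86. ] [605. 360.] [284.  86.]
[ 5.83592e+02  2.51670e+01  4.80000e-02 -1.68390e+01]
[[-1.1, -0.2], [0.9, 0.0], [-0.5, 0.2], [0.6, 0.1], [0.7, 0.1], [-0.7, -0.5]]
bush [583.6  25.2 106. ] [327. 220.] [306. 155.]
handle [ 589.9 -106.7   86. ] [589. 364.] [296.  90.]
[342, 215] [589.   20.8 106. ]
[605, 365] [ 593.2 -113.    86. ]
[570, 392] [ 574.3 -105.5   86. ]
[640, 338] [ 612.4 -120.5   86. ]
[532, 437] [562.1 -97.1  36. ]
```

The two views agree: nest is at about (587, 20) with yaw 0.073, and the handle at about (594.5, -112.5). The measured presser radius is 36 mm as specified, giving a swing of about 1.08. The stem is the white steel one at crop (342,215) on the jig, not the blue one at top-view (431,288). Next I'll grip the handle.

```bash
cat >> h.py <<'E'
PI=np.pi
YAW=0.073
def st(tag=""):
    s=bot.get_state(); print(tag,"t%.1f"%s["t"],"p",s["tcp_pos"].round(1),"o",s["orientation"].round(3),"F",s["contact_force"].round(1),"M",s["wrist_torque"].round(2),"op %.3f gf %.1f"%(s["opening"],s["gripper_force"])); return s
E
python3 - <<'E'
from h import *
print(atz("top",263,165,100).round())
y=2.72
bot.move_ptp([250,480,260],[PI,0,2.8])
bot.move_ptp([594.5,-112.5,200],[PI,0,y]); st("over")
bot.movel([594.5,-112.5,110]); 
hit=bot.movel([594.5,-112.5,63],max_speed=60,threshold=8); st(f"down {hit}")
cv2.imwrite("pics/s1.png",imaging.capture("side")); im=imaging.capture("side")
bot.grip(0.0,20); st("gripped")
im2=imaging.capture("side"); t=imaging.capture("top")
a=cv2.resize(im[190:290,255:385],None,fx=3,fy=3,interpolation=2);b=cv2.resize(im2[190:290,255:385],None,fx=3,fy=3,interpolation=2)
c=cv2.resize(t[200:300,300:430],None,fx=3,fy=3,interpolation=2)
cv2.imwrite("pics/g1.png",np.vstack([np.hstack([a,b])[:300],np.hstack([c,c*0])])[:600])
E
```

```text
[697. 237. 100.]
over t3.0 p [ 594.6 -111.5  200.2] o [3.141 0.    2.722] F [-0.2  0.4 -0.2] M [ 0.01 -0.03  0.04] op 0.996 gf 0.0
down False t4.7 p [ 594.8 -112.6   63.3] o [3.142e+00 1.000e-03 2.720e+00] F [-0.7 -0.2 -0.1] M [ 0.04 -0.03  0.02] op 1.000 gf 0.0
gripped t5.6 p [ 594.5 -112.5   63. ] o [ 3.142 -0.     2.72 ] F [ 0.8  0.  -0.9] M [-0.05  0.01 -0.01] op -0.003 gf 0.0
```

View pics/g1.png

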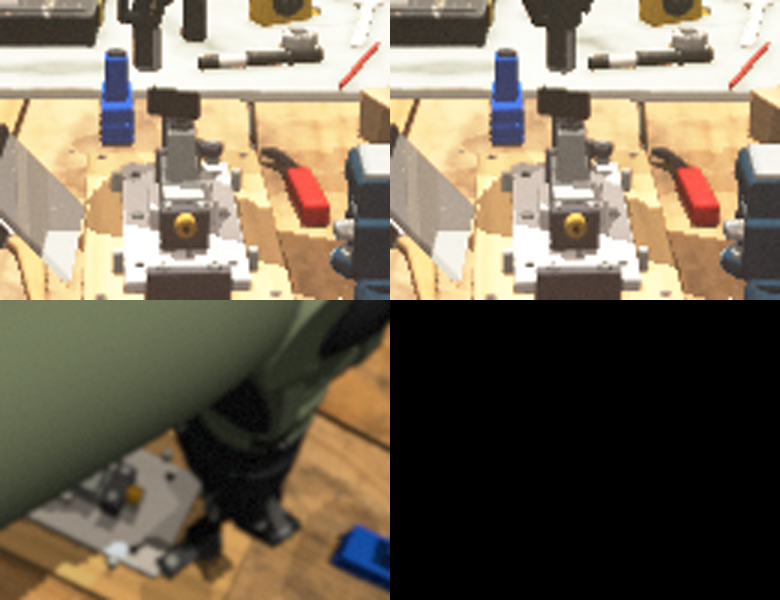

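Opening 0 means the fingers closed on nothing. The tips appear at side px (312,213), behind and above the handle at (312,224). I'll compare where the projection puts the TCP.

```bash
python3 - <<'E'
from h import *
for n in("top","side"): print(n,proj(n,[[594.5,-112.5,63],[594.5,-112.5,86],[587,20,106]]).round(1))
im=imaging.capture("top"); s=imaging.capture("side")
a=cv2.resize(im[200:300,300:420],None,fx=5,fy=5,interpolation=2); b=cv2.resize(s[190:270,280:340],None,fx=5,fy=5,interpolation=2)
b=np.vstack([b,np.zeros((100,300,3),np.uint8)])
cv2.imwrite("pics/g2.png",np.hstack([a[:,:500],b]))
E
```

```text
top [[369.7 275.1]
 [370.7 272. ]
 [317.9 243.5]]
side [[312.2 227.3]
 [312.2 218.8]
 [314.1 229.6]]
```

View pics/g2.png

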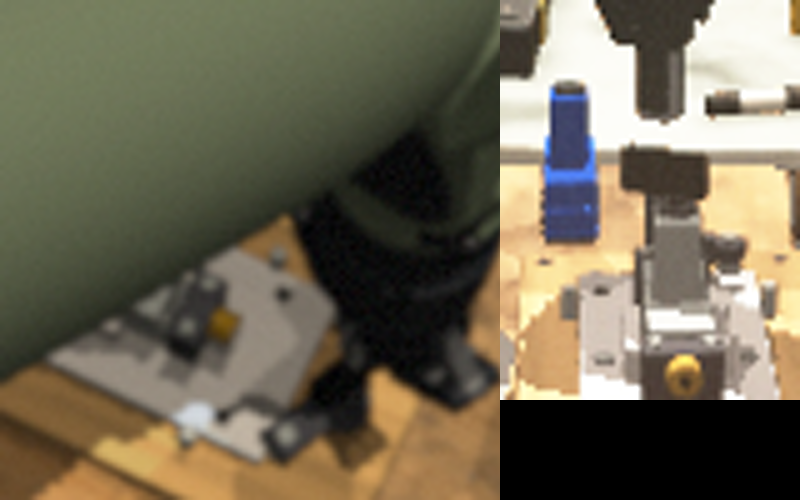

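```bash
cat >> h.py <<'E'
def tri(a,b):
    p,d=ray("top",*a); q,e=ray("side",*b); d=d/np.linalg.norm(d); e=e/np.linalg.norm(e)
    t=np.linalg.lstsq(np.c_[d,-e],q-p,rcond=None)[0]; A,B=p+d*t[0],q+e*t[1]; return (A+B)/2,np.linalg.norm(A-B)
E
python3 - <<'E'
from h import *
print("tip",tri((391,280),(312,214)))
print("bush",tri((317.9,242.6),(314.2,230.3)))
print("handle top",tri((370.6,272.6),(312.5,219.5)))
print(bot.get_state()["qpos"].round(3),st())
E
```

```text
tip (array([ 598.81666675, -159.88686436,   83.86903211]), np.float64(5.573062328086639))
bush (array([587.92056024,  21.17995872, 105.12639332]), np.float64(2.3187970847985033))
handle top (array([ 593.84930034, -112.82329105,   83.99377935]), np.float64(0.13745971284883315))
 t5.8 p [ 594.5 -112.5   63. ] o [3.142 0.    2.72 ] F [ 0.5  0.2 -0.4] M [-0.02 -0.03  0.04] op 0.002 gf 0.0
[-0.309  0.535 -0.217  0.818 -0.     0.113] {'t': 5.7917, 'qpos': array([-3.08945434e-01,  5.35419625e-01, -2.17060285e-01,  8.18256192e-01,
       -4.86554159e-07,  1.12623229e-01]), 'joint_velocities': array([ 9.77159046e-05, -9.98421973e-04, -5.67149166e-04,  1.05149071e-04,
       -3.20989959e-04, -1.18605417e-03]), 'effort': array([ 4.91483370e-04, -5.21150100e+01,  2.33690965e+01,  1.42703790e-03,
       -1.37103843e-04,  1.33097561e-05]), 'tcp_pos': array([ 594.53575059, -112.49746109,   62.9985461 ]), 'orientation': array([3.14158637e+00, 5.98987156e-05, 2.72002399e+00]), 'contact_force': array([ 0.54266121,  0.2041405 , -0.41815576]), 'wrist_torque': array([-0.02068906, -0.03388266,  0.04168484]), 'gripper_force': 0.0, 'opening': 0.0016185091530068294}
```

The cameras put the tip about 47 mm off in y and 20 mm off in z from the reported TCP, while the scene points triangulate consistently. Before moving on I'll check this at three clear poses, with crosses drawn at the reported TCP.

```bash
python3 - <<'E'
from h import *
rows=[]
for P,y in (([594.5,-112.5,150],2.72),([560,-30,200],2.72),([560,-30,200],1.64)):
    bot.move_ptp(P,[PI,0,y]); bot.dwell(.2); s=bot.get_state(); out=[]
    for n,h in (("top",3),("side",3)):
        im=imaging.capture(n); c=proj(n,s["tcp_pos"])[0]; x,yy=int(c[0])-43,int(c[1])-50
        p=cv2.resize(im[yy:yy+100,x:x+86],None,fx=h,fy=h,interpolation=2)
        cv2.drawMarker(p,tuple(int(v) for v in (c-[x,yy]+.5)*h),(255,0,255),0,14,1); out.append(p); print(n,c.round(1),x,yy)
    rows.append(np.vstack(out))
cv2.imwrite("pics/cal.png",np.hstack(rows)); print(np.hstack(rows).shape)
E
```

```text
top [373.3 263.3] 330 213
side [312.7 195.1] 269 145
top [332.8 249.5] 289 199
side [326.5 184.1] 283 134
top [332.6 249.1] 289 199
side [326.4 183.8] 283 133
(600, 774, 3)
```

View pics/cal.png

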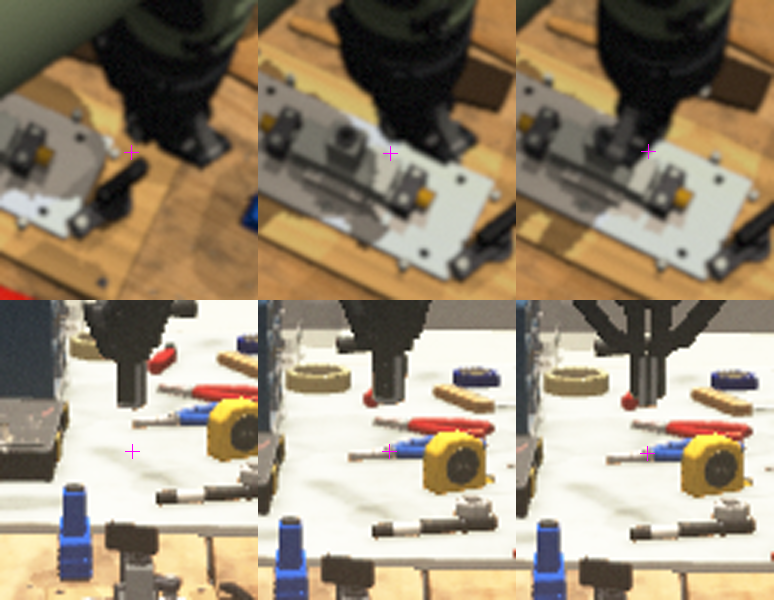

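The side panels show the tip a constant 16 px (about 38 mm) above the cross for both wrist angles, with the columns matching. So x and y are good, and the fingers end about 38 mm higher than reported. I'll confirm by touching the handle top (86 mm) with shut fingers under a force guard.

```bash
python3 - <<'E'
from h import *
bot.move_ptp([594.2,-112.7,100],[PI,0,2.72]); bot.movel([594.2,-112.7,70])
h=bot.movel([594.2,-112.7,35],max_speed=30,threshold=4); st(f"touch {h}")
E
```

```text
touch True t10.9 p [ 594.6 -112.8   46.9] o [3.141e+00 1.000e-03 2.720e+00] F [ 0.1 -0.1  5.2] M [ 0.02 -0.07 -0.01] op 0.003 gf 2.7
```

Contact came at reported z = 46.9, where the true height is 86, so the z offset is +39 mm. Now I'll grip the handle for real, gently, and check the centring.

```bash
cat >> h.py <<'E'
DZ=39.0  # true tip z = reported z + DZ
E
python3 - <<'E'
from h import *
x,y=594.2,-112.7
bot.movel([x,y,62],max_speed=100); bot.grip(0.7)
h=bot.movel([x,y,61-DZ],max_speed=70,threshold=6); st(f"down {h}")
bot.grip(0.0,20); st("grip20")
E
```

```text
down False t12.5 p [ 594.3 -112.7   21.9] o [-3.141e+00 -1.000e-03  2.720e+00] F [ 0.1 -0.2 -0.2] M [0.06 0.02 0.  ] op 0.703 gf 0.0
grip20 t13.0 p [ 595.  -112.2   23. ] o [3.14  0.    2.721] F [0.2 2.2 6. ] M [0.42 0.16 0.21] op 0.151 gf 34.6
```

```bash
python3 - <<'E'
from h import *
x,y=594.2,-112.7
bot.grip(0.0,80); z=bot.get_state()["tcp_pos"][2]; z=22.
bot.movel([x,y,z+10.5],max_speed=40); st("up")
for a in np.linspace(2.72,1.644,5)[1:]:
    bot.move_ptp([x,y,z+10.5],[PI,0,a]); st("sw")
bot.movel([x,y,z+6],max_speed=40); st("low")
bot.grip(0.6); st("rel")
bot.movel([x,y,100],max_speed=150); st("up")
bot.move_ptp([520,-200,160],[PI,0,2.2])
t=imaging.capture("top"); s=imaging.capture("side")
a=cv2.resize(t[200:320,250:400],None,fx=2.6,fy=2.6,interpolation=2); b=cv2.resize(s[205:305,265:365],None,fx=3.12,fy=3.12,interpolation=2)
cv2.imwrite("pics/clip.png",np.hstack([a,b[:312]]))
E
```

```text
up t13.6 p [ 594.7 -112.2   30.9] o [ 3.14e+00 -1.00e-03  2.72e+00] F [  6.5   1.5 -14.3] M [ 0.11 -1.53  0.03] op 0.131 gf 90.8
sw t14.0 p [ 594.4 -112.6   30.7] o [ 3.141 -0.     2.451] F [  5.8  -0.  -13.8] M [-0.15 -1.36 -0.04] op 0.136 gf 90.8
sw t14.4 p [ 593.9 -113.    30.6] o [-3.141 -0.     2.182] F [  4.3  -0.6 -14.5] M [-0.35 -1.19 -0.04] op 0.136 gf 90.9
sw t14.7 p [ 593.4 -113.2   31. ] o [-3.14  -0.     1.916] F [  2.9  -4.3 -15.1] M [-0.71 -0.81 -0.04] op 0.135 gf 90.9
sw t15.1 p [ 593.  -113.2   31.7] o [-3.139e+00  1.000e-03  1.648e+00] F [  0.9  -3.9 -14.3] M [-1.02 -0.23  0.  ] op 0.138 gf 90.9
low t15.4 p [ 593.1 -113.3   28.2] o [-3.140e+00  1.000e-03  1.646e+00] F [-2.6 -4.6 -7.7] M [-0.91  0.53  0.09] op 0.133 gf 92.4
rel t15.8 p [ 594.8 -112.5   28.6] o [3.14  0.    1.645] F [-0.2  0.2 -0.1] M [-0.06 -0.02  0.  ] op 0.599 gf 0.0
up t16.4 p [ 593.9 -112.6   99.5] o [-3.141 -0.     1.644] F [0.2 0.3 0.8] M [-0.04  0.01 -0.  ] op 0.601 gf 0.0
```

View pics/clip.png

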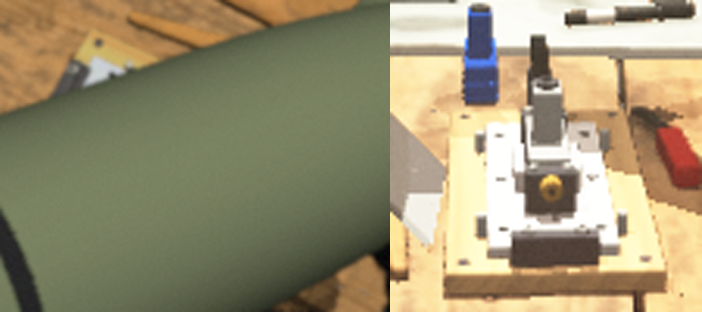

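The side picture shows the handle end-on at crop (538,55) and the finger swung in over the plate, so the clip is over. Before rocking I need to know whether the 39 mm offset is along the tool or along world z. I'll test this with two opposite tilts by image difference.

```bash
python3 - <<'E'
from h import *
ref=cv2.cvtColor(cv2.imread("pics/side0.png"),6).astype(int)
bot.grip(0.0,20)
R0=R.from_euler("xyz",[PI,0,3.21])
for t in (.35,-.35):
    e=(R.from_euler("y",t)*R0).as_euler("xyz")
    bot.move_ptp([575,20,200],e); bot.dwell(.2); s=st()
    g=cv2.cvtColor(imaging.capture("side"),6).astype(int)
    m=((g<75)&(ref-g>40)); m[205:]=0; m[:100]=0; m[:,:270]=0; m[:,370:]=0
    n,l,stt,_=cv2.connectedComponentsWithStats(m.astype(np.uint8)); k=1+stt[1:,4].argmax(); ys,xs=np.where(l==k)
    print("lowest",ys.max(),[(r,xs[ys==r].mean().round(1)) for r in range(ys.max()-12,ys.max()+1,4)],"rep",proj("side",s["tcp_pos"])[0].round(1))
    a=s["orientation"]; ax=R.from_euler("xyz",a).apply([0,0,1]); print("tool-hyp",proj("side",s["tcp_pos"]-39*ax)[0].round(1),"world-hyp",proj("side",s["tcp_pos"]+[0,0,39])[0].round(1))
E
```

```text
t19.0 p [574.8  18.3 200.5] o [ 3.117 -0.348 -3.072] F [-0.4 -1.2 -0.9] M [ 0.04 -0.36 -0.02] op 0.003 gf 0.0
lowest 172 [(160, np.float64(308.0)), (164, np.float64(310.0)), (168, np.float64(311.0)), (172, np.float64(310.5))] rep [319.8 189.2]
tool-hyp [313.8 172.9] world-hyp [319.9 171.9]
 t20.2 p [576.1  19.8 199.9] o [-3.117  0.349 -3.069] F [ 0.1  0.7 -1.1] M [ 0.    0.3  -0.04] op -0.002 gf 0.0
lowest 173 [(161, np.float64(331.0)), (165, np.float64(329.5)), (169, np.float64(327.5)), (173, np.float64(328.5))] rep [319.2 189.7]
tool-hyp [325.4 173.4] world-hyp [319.3 172.3]
```

The offset is along the tool: the tip columns moved with the tilt. Next I'll grip the stem across y.

```bash
python3 - <<'E'
from h import *
x,y=587.3,20.3
bot.move_ptp([x,y,110],[PI,0,YAW+PI]); bot.grip(0.55)
h=bot.movel([x,y,66-DZ],max_speed=90,threshold=6); st(f"down {h}")
bot.grip(0.0,20); st("g20")
E
```

```text
down False t22.3 p [587.9  20.2  27.6] o [-3.141e+00  1.000e-03 -3.069e+00] F [ 0.1  0.1 -0.3] M [-0.01  0.03  0.01] op 0.550 gf 0.0
g20 t22.6 p [587.9  20.8  27.8] o [ 3.141e+00  1.000e-03 -3.068e+00] F [-0.2  2.2  4.2] M [ 0.38  0.06 -0.05] op 0.303 gf 25.4
```

Grip opening is 25.8 mm (the stem is 26), so it is held. Now I'll rock the stop-side end up a notch in small steps, watching the forces.

```bash
cat >> h.py <<'E'
N=np.array([587.6,20.4,28.]); RB=R.from_euler("z",YAW); ZG=66.-28-39  # reported TCP above block underside, block frame
def pose(zs,zc,dy=0.,zofs=0.):
    th=np.arcsin((zs-zc)/90); Rb=RB*R.from_euler("x",th)
    yc=dy*1.0+ (-45+45*np.cos(th) if zs>zc else 45-45*np.cos(th) if zs<zc else 0)*0
    U=N+RB.apply([0,yc,0])+[0,0,(zs+zc)/2+zofs]
    return U+Rb.apply([0,0,ZG]),(Rb*R.from_euler("x",PI)).as_euler("xyz")
def go(zs,zc,dy=0.,sp=25,zofs=0.):
    p,e=pose(zs,zc,dy,zofs); bot.movel(p,e,max_speed=sp)
    s=bot.get_state(); rb=RB.inv()*R.from_euler("xyz",s["orientation"])*R.from_euler("x",-PI)
    th=rb.as_rotvec()[0]; U=s["tcp_pos"]-(RB*rb).apply([0,0,ZG])-N; U=RB.inv().apply(U); F=RB.inv().apply(s["contact_force"]); M=RB.inv().apply(s["wrist_torque"])
    print("cmd",zs,zc,"t%.1f th %.3f zs %.1f zc %.1f dy %.1f"%(s["t"],th,U[2]+45*np.sin(th),U[2]-45*np.sin(th),U[1]),"F",F.round(1),"M",M.round(2),"gf %.0f op %.3f"%(s["gripper_force"],s["opening"]))
    return s
E
python3 - <<'E'
from h import *
bot.grip(0.0,120)
go(0,0)
for z in (3,6,9): go(z,0)
E
```

```text
Traceback (most recent call last):
  File "h.py", line 29, in go
    p,e=pose(zs,zc,dy,zofs); bot.movel(p,e,max_speed=sp)
                             ~~~~~~~~~^^^^^^^^^^^^^^^^^^
bench.IKError: the arm cannot follow that straight line within its joint ranges
```

```bash
sed -i 's/(Rb\*R.from_euler("x",PI)).as_euler/(Rb*R.from_euler("x",PI)*R.from_euler("z",PI)).as_euler/; s/\*R.from_euler("x",-PI)$/*R.from_euler("z",-PI)*R.from_euler("x",-PI)/; s/^    yc=.*/    yc=dy/' h.py
python3 - <<'E'
from h import *
go(0,0)
for z in (3,6,9): go(z,0)
E
```

```text
cmd 0 0 t23.1 th 0.000 zs 1.0 zc 1.0 dy 0.4 F [-1.4  2.4  6.6] M [0.41 0.28 0.04] gf 119 op 0.284
cmd 3 0 t23.3 th 0.035 zs 3.8 zc 0.7 dy 0.5 F [-0.6  4.6  5.8] M [0.54 0.21 0.01] gf 119 op 0.289
cmd 6 0 t23.6 th 0.067 zs 6.5 zc 0.5 dy 0.1 F [-0.   3.7  5.1] M [ 0.38  0.03 -0.07] gf 119 op 0.288
cmd 9 0 t23.8 th 0.102 zs 9.7 zc 0.5 dy 0.5 F [-0.2  3.5  6.1] M [ 0.75  0.03 -0.11] gf 120 op 0.283
```

```bash
python3 - <<'E'
from h import *
for z in (11,13,14.5): go(z,0)
bot.dwell(.15); go(13.5,0)
s=imaging.capture("side"); o=cv2.imread("pics/side0.png")
f=lambda i:cv2.resize(i[215:295,280:350],None,fx=5,fy=5,interpolation=2)
cv2.imwrite("pics/rock.png",np.hstack([f(o),f(s)]))
E
```

```text
cmd 11 0 t24.1 th 0.127 zs 11.9 zc 0.5 dy 1.6 F [-0.2  6.3  7.3] M [1.58 0.08 0.  ] gf 120 op 0.286
cmd 13 0 t24.3 th 0.150 zs 13.6 zc 0.2 dy 2.3 F [0.8 8.6 4.7] M [ 1.64 -0.14 -0.09] gf 120 op 0.286
cmd 14.5 0 t24.6 th 0.166 zs 14.9 zc -0.0 dy 2.4 F [ 1.8 10.4  3. ] M [ 1.19 -0.26 -0.08] gf 119 op 0.286
cmd 13.5 0 t25.0 th 0.155 zs 14.0 zc 0.1 dy 2.5 F [0.5 8.6 4.3] M [ 1.31 -0.24  0.02] gf 120 op 0.290
```

View pics/rock.png

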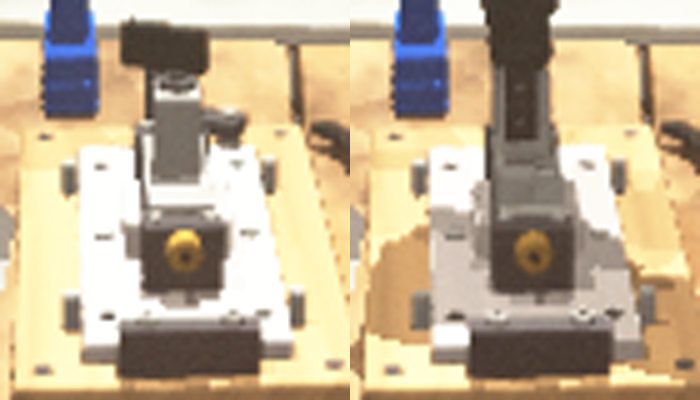

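```bash
python3 - <<'E'
from h import *
B=lambda x,y,z:N+RB.apply([x,y,z])
def pt(nm,P): print(nm,((proj("side",P)-[280,215]+.5)*5-.5).round(0).tolist())
for zs in (0,7,13):
    th=np.arcsin(zs/90); Rx=R.from_euler("x",th); blk=lambda x,y,z:N+RB.apply(Rx.apply([x,y,z])+[0,0,zs/2])
    pt(f"zs{zs} end top edge x+-15",np.array([blk(15,45,34),blk(-15,45,34)])); pt("  end bottom-rib 16 x+-15",np.array([blk(15,45,16),blk(-15,45,16)])); pt("  stem foot/top",np.array([blk(11,13,34),blk(11,13,74)]))
pt("cheek top outer",np.array([B(18,63,32),B(-18,63,32)])); pt("cheek top inner",np.array([B(18,47,32),B(-18,47,32)]))
st()
E
```

```text
zs0 end top edge x+-15 [[143.0, 204.0], [210.0, 203.0]]
  end bottom-rib 16 x+-15 [[143.0, 241.0], [210.0, 240.0]]
  stem foot/top [[149.0, 176.0], [148.0, 94.0]]
zs7 end top edge x+-15 [[142.0, 187.0], [210.0, 186.0]]
  end bottom-rib 16 x+-15 [[143.0, 226.0], [210.0, 224.0]]
  stem foot/top [[148.0, 165.0], [148.0, 81.0]]
zs13 end top edge x+-15 [[142.0, 173.0], [210.0, 172.0]]
  end bottom-rib 16 x+-15 [[143.0, 212.0], [210.0, 211.0]]
  stem foot/top [[148.0, 156.0], [147.0, 70.0]]
cheek top outer [[138.0, 225.0], [220.0, 223.0]]
cheek top inner [[136.0, 210.0], [217.0, 209.0]]
 t25.0 p [587.7  23.1  34.1] o [ 2.987e+00  1.000e-03 -3.067e+00] F [-0.2  8.7  4.1] M [ 1.36 -0.16  0.04] op 0.284 gf 119.5
```

```bash
python3 - <<'E'
from h import *
o=cv2.cvtColor(cv2.imread("pics/side0.png"),6); s=cv2.cvtColor(imaging.capture("side"),6)
print("rows 236-264 (crop row=(r-215)*5)")
for c in (311,315,319): print(c,"\n old",o[236:265,c].tolist(),"\n new",s[236:265,c].tolist())
E
```

```text
rows 236-264 (crop row=(r-215)*5)
311 
 old [111, 111, 110, 114, 113, 112, 109, 109, 110, 112, 112, 111, 110, 113, 140, 158, 246, 249, 250, 249, 156, 221, 206, 119, 123, 81, 72, 72, 75] 
 new [69, 65, 61, 62, 56, 59, 61, 99, 121, 117, 115, 100, 132, 133, 133, 119, 118, 118, 119, 116, 141, 156, 145, 98, 86, 69, 67, 71, 69]
315 
 old [111, 111, 112, 113, 111, 111, 112, 115, 115, 111, 113, 112, 113, 117, 116, 157, 246, 250, 250, 247, 155, 120, 142, 144, 116, 186, 218, 185, 116] 
 new [63, 59, 61, 59, 58, 60, 58, 108, 116, 117, 105, 93, 131, 133, 129, 120, 117, 118, 116, 121, 151, 140, 96, 87, 86, 102, 139, 133, 105]
319 
 old [117, 108, 110, 115, 110, 111, 123, 121, 120, 117, 116, 118, 114, 116, 155, 170, 246, 250, 249, 244, 149, 124, 143, 141, 115, 84, 149, 179, 124] 
 new [119, 117, 120, 114, 113, 119, 118, 115, 114, 117, 112, 118, 118, 149, 124, 118, 124, 128, 124, 118, 152, 139, 97, 85, 86, 70, 84, 107, 100]
```

The image rows put the block end at about 9–10 mm up, so the grip is lagging the command by about 4 mm. I'll command a bit more tilt, shifted in +y to come off the far cheek, and measure the edge row by code.

```bash
cat >> h.py <<'E'
def rows():
    g=cv2.cvtColor(imaging.capture("side"),6).astype(int); print("  rows 240-258:",g[240:259,313:318].mean(1).round().astype(int).tolist())
E
python3 - <<'E'
from h import *
for z in (15,17,19): go(z,0,2.5); rows()
E
```

```text
cmd 15 0 t25.3 th 0.168 zs 15.0 zc -0.0 dy 2.7 F [1.  4.1 0.7] M [-0.19 -0.32  0.01] gf 119 op 0.287
  rows 240-258: [68, 63, 73, 110, 117, 111, 101, 94, 123, 141, 124, 121, 120, 119, 121, 124, 169, 137, 93]
cmd 17 0 t25.6 th 0.190 zs 16.9 zc -0.1 dy 2.1 F [ 2.1  3.6 -0.3] M [-0.16 -0.52 -0.27] gf 119 op 0.291
  rows 240-258: [70, 68, 113, 120, 116, 116, 101, 124, 147, 129, 131, 128, 127, 128, 129, 168, 152, 106, 88]
cmd 19 0 t25.9 th 0.212 zs 18.9 zc -0.0 dy 1.7 F [2.  0.9 1.1] M [-0.49 -0.26 -0.09] gf 120 op 0.287
  rows 240-258: [66, 101, 117, 118, 115, 96, 121, 172, 138, 131, 131, 130, 131, 131, 169, 153, 111, 97, 87]
```

The edge is now up about 16 mm and the stem-foot rows fit the clip end still down, so the first notch is done. Now I'll work the clip-side end up while holding the stop-side end in its notch.

```bash
python3 - <<'E'
from h import *
bot.dwell(.1)
for zs,zc,dy in ((16,1,1.5),(15,4,1),(14.5,7,.5),(14,10,0),(14,13,0),(14,16,-.5)): go(zs,zc,dy); rows()
E
```

```text
cmd 16 1 t26.3 th 0.168 zs 15.4 zc 0.4 dy 2.6 F [ 1.9  4.8 -4.4] M [-0.33 -0.66 -0.32] gf 119 op 0.289
  rows 240-258: [63, 62, 77, 110, 115, 114, 98, 100, 130, 143, 125, 120, 120, 121, 122, 125, 161, 118, 88]
cmd 15 4 t26.6 th 0.125 zs 13.4 zc 2.2 dy 2.2 F [  3.5   2.8 -15.5] M [ 0.66 -0.8  -0.07] gf 120 op 0.293
  rows 240-258: [62, 59, 60, 93, 111, 113, 104, 104, 124, 136, 134, 121, 117, 116, 116, 115, 124, 129, 95]
cmd 14.5 7 t26.9 th 0.087 zs 13.9 zc 6.1 dy 1.7 F [  1.6   5.2 -11.5] M [ 1.06 -0.23  0.04] gf 121 op 0.284
  rows 240-258: [62, 60, 68, 107, 113, 112, 96, 105, 134, 140, 131, 118, 114, 116, 115, 115, 131, 124, 94]
cmd 14 10 t27.2 th 0.047 zs 14.4 zc 10.1 dy 1.1 F [ 0.8  6.4 -5.3] M [0.93 0.03 0.15] gf 122 op 0.284
  rows 240-258: [60, 63, 78, 108, 112, 99, 104, 140, 139, 138, 118, 114, 112, 112, 112, 112, 142, 125, 89]
cmd 14 13 t27.5 th 0.013 zs 14.8 zc 13.6 dy 0.6 F [-0.6  5.5 -1.9] M [0.71 0.2  0.1 ] gf 122 op 0.289
  rows 240-258: [64, 62, 102, 112, 114, 101, 98, 135, 139, 139, 116, 113, 110, 111, 110, 110, 141, 124, 85]
cmd 14 16 t27.8 th -0.019 zs 13.6 zc 15.3 dy 0.4 F [-1.4  3.3 -9.3] M [ 1.82  0.14 -0.02] gf 121 op 0.285
  rows 240-258: [59, 60, 79, 107, 110, 100, 99, 127, 139, 141, 138, 115, 109, 107, 110, 108, 128, 125, 86]
```

```bash
python3 - <<'E'
from h import *
for zs,zc,dy in ((14,18,-1),(14,20,-1.5),(14,22,-2)): go(zs,zc,dy); rows()
E
```

```text
cmd 14 18 t28.1 th -0.041 zs 13.9 zc 17.6 dy 0.2 F [ 0.   6.3 -8.1] M [ 2.13  0.06 -0.07] gf 122 op 0.285
  rows 240-258: [62, 63, 89, 109, 107, 101, 100, 136, 141, 140, 132, 112, 111, 107, 108, 108, 132, 127, 86]
cmd 14 20 t28.4 th -0.063 zs 14.1 zc 19.8 dy 0.1 F [ 0.2  7.7 -7.6] M [ 2.25 -0.08 -0.02] gf 122 op 0.288
  rows 240-258: [61, 63, 91, 109, 101, 101, 99, 128, 141, 141, 131, 112, 110, 109, 107, 111, 132, 126, 87]
cmd 14 22 t28.7 th -0.085 zs 14.7 zc 22.4 dy -0.1 F [-0.4 10.3 -3.6] M [2.21 0.16 0.12] gf 122 op 0.287
  rows 240-258: [63, 64, 106, 112, 102, 100, 101, 129, 140, 134, 124, 111, 108, 109, 108, 108, 140, 125, 86]
```

The block stayed tilted because the grip yields in rotation. My −y shift also pushed against the rocking. I'll reverse the shift to push +y at the stem and add some lift.

```bash
python3 - <<'E'
from h import *
for zs,zc,dy in ((15,22,1),(16,22.5,3),(16,23,5),(16.5,24,6.5)):
    go(zs,zc,dy); rows()
E
```

```text
cmd 15 22 t29.1 th -0.079 zs 15.3 zc 22.4 dy 0.2 F [ 0.4  3.6 -6.5] M [ 0.37 -0.06  0.26] gf 122 op 0.285
  rows 240-258: [63, 73, 106, 109, 103, 102, 101, 137, 141, 135, 115, 112, 108, 109, 110, 105, 139, 110, 83]
cmd 16 22.5 t29.4 th -0.074 zs 15.7 zc 22.3 dy 1.8 F [  1.4  -1.8 -11. ] M [-0.56 -0.28 -0.08] gf 121 op 0.285
  rows 240-258: [65, 70, 105, 113, 102, 101, 107, 137, 143, 137, 119, 111, 109, 108, 108, 109, 141, 112, 82]
cmd 16 23 t29.7 th -0.085 zs 16.0 zc 23.6 dy 2.1 F [-0.1 -6.2 -9.6] M [-2.22 -0.08 -0.01] gf 121 op 0.286
  rows 240-258: [65, 71, 107, 109, 103, 101, 108, 131, 141, 135, 120, 109, 108, 108, 107, 107, 139, 112, 83]
cmd 16.5 24 t30.0 th -0.093 zs 16.1 zc 24.5 dy 2.1 F [  1.5  -9.6 -12.8] M [-3.02 -0.29 -0.  ] gf 121 op 0.286
  rows 240-258: [63, 72, 106, 108, 102, 102, 108, 130, 141, 139, 121, 110, 108, 109, 107, 105, 139, 111, 84]
```

Image rows alone are now ambiguous, because the finger may hide the stem foot. I'll use the last view on a strong enlargement with model outlines.

```bash
python3 - <<'E'
from h import *
s=imaging.capture("side"); o=cv2.imread("pics/side0.png")
x0,y0,k=294,226,8
def f(i,zs,zc,draw):
    p=cv2.resize(i[y0:y0+64,x0:x0+48],None,fx=k,fy=k,interpolation=cv2.INTER_NEAREST)
    if draw:
        th=np.arcsin((zs-zc)/90); Rx=R.from_euler("x",th); U=[0,0,(zs+zc)/2]
        for a in ([(15,45,34),(-15,45,34),(-15,-45,34),(15,-45,34)],):
            q=proj("side",np.array([N+RB.apply(Rx.apply(v)+U) for v in a])); q=((q-[x0,y0]+.5)*k).astype(int)
            cv2.polylines(p,[q],True,draw,1)
    return p
a=f(o,0,0,(0,0,255)); b=f(s,12,4,None); cv2.imwrite("pics/z.png",np.hstack([a,b]))
for zs,zc in ((0,0),(12,0),(12,6),(12,12),(12,16)):
    th=np.arcsin((zs-zc)/90); Rx=R.from_euler("x",th); U=[0,0,(zs+zc)/2]
    q=proj("side",np.array([N+RB.apply(Rx.apply(v)+U) for v in [(-15,45,34),(-15,-45,34),(-11,13,34),(0,0,78)]])); print(zs,zc,((q-[x0,y0]+.5)*k).round().tolist())
E
```

```text
0 0 [[225.0, 237.0], [205.0, 118.0], [204.0, 193.0], [163.0, 33.0]]
12 0 [[224.0, 192.0], [204.0, 114.0], [203.0, 163.0], [161.0, 3.0]]
12 6 [[225.0, 194.0], [205.0, 97.0], [203.0, 158.0], [162.0, -2.0]]
12 12 [[225.0, 197.0], [205.0, 80.0], [204.0, 154.0], [163.0, -6.0]]
12 16 [[226.0, 200.0], [205.0, 70.0], [204.0, 151.0], [164.0, -9.0]]
```

View pics/z.png

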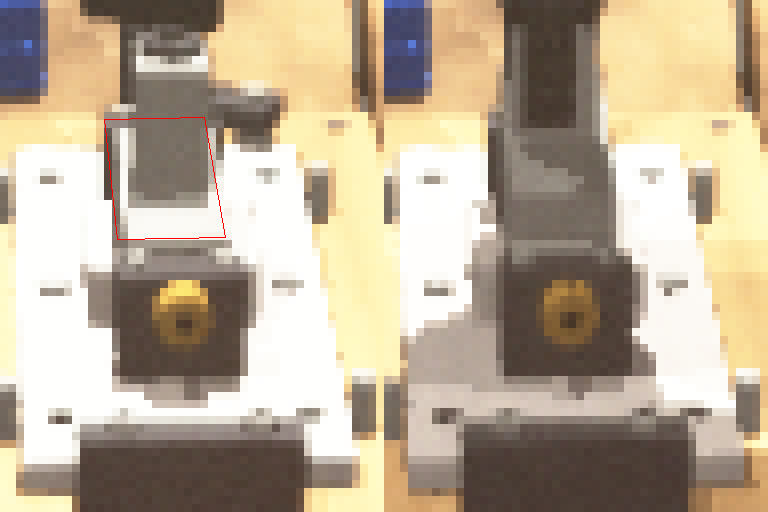

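The view shows the stop end at about 12 mm, and the fingers have crept about 8 mm up the stem. The grip carries the tilting moment by friction, so I should rock under a steady upward pull of about 17 N, which halves the moment needed. I'll regrip lower and then rock with force feedback.

```bash
cat >> h.py <<'E'
def rock(m,th,dy,th_end,fz=-16,dm=1.2,n=14,dth=.03,mmax=99):
    sg=np.sign(th_end-th)
    for i in range(n):
        if (th_end-th)*sg>0: th+=sg*min(dth,abs(th_end-th))
        s=go(m+45*np.sin(th),m-45*np.sin(th),dy,sp=40); f=RB.inv().apply(s["contact_force"])
        if f[2]<-28: m-=2
        elif f[2]<fz-4: m-=.8
        elif f[2]>fz+3 and m<mmax: m+=dm
        dy+=np.clip(f[1]/9+sg*-.2,-1,1)*-1*-1 if abs(f[1])>3 else 0
        if abs(th-th_end)<1e-6 and f[2]<fz+4: break
    return m,th,dy
E
python3 - <<'E'
from h import *
bot.grip(0.5); 
p,e=pose(12,6,1.0); h=bot.movel(p,e,max_speed=60,threshold=8); st(f"regrip {h}")
bot.grip(0.0,20); st("g20"); bot.grip(0.0,120); go(12,6,1.0); rows()
print(rock(10,.06,1.0,-.07,n=9))
rows()
E
```

```text
regrip True t30.6 p [589.9  27.8  42.8] o [ 3.124  0.006 -3.066] F [1.1 4.6 2.8] M [ 0.66 -0.29  0.05] op 0.499 gf 4.7
g20 t30.8 p [589.1  32.3  43.1] o [ 3.124  0.006 -3.06 ] F [0.5 8.8 4.7] M [ 1.54 -0.11  0.01] op 0.400 gf 18.6
cmd 12 6 t31.6 th 0.069 zs 13.1 zc 6.9 dy 1.5 F [1.6 3.2 3.9] M [-0.08 -0.39  0.01] gf 121 op 0.279
  rows 240-258: [68, 69, 69, 106, 110, 110, 110, 111, 113, 101, 109, 138, 140, 151, 122, 114, 113, 104, 91]
cmd 11.349797509112305 8.650202490887695 t31.9 th 0.030 zs 10.3 zc 7.6 dy 1.6 F [ 6.2  1.5 -8.1] M [-0.03 -1.49  0.1 ] gf 121 op 0.280
cmd 11.2 11.2 t32.1 th 0.002 zs 9.3 zc 9.1 dy 2.2 F [  7.4   2.2 -13.8] M [ 0.33 -1.93  0.13] gf 120 op 0.284
cmd 9.850202490887694 12.549797509112304 t32.4 th -0.027 zs 8.2 zc 10.7 dy 2.6 F [  7.    2.1 -12.5] M [ 0.67 -1.86  0.14] gf 121 op 0.280
cmd 9.701619708424992 15.098380291575005 t32.6 th -0.057 zs 8.2 zc 13.3 dy 2.9 F [ 7.1  3.3 -9.4] M [ 0.87 -1.65  0.14] gf 121 op 0.280
cmd 10.452571869811024 16.747428130188972 t32.9 th -0.068 zs 8.9 zc 15.1 dy 2.6 F [  5.8   0.9 -13.3] M [ 0.23 -1.72  0.24] gf 121 op 0.283
(13.599999999999998, np.float64(-0.07), np.float64(1.5622810097067605))
  rows 240-258: [67, 66, 65, 65, 75, 107, 110, 109, 108, 104, 100, 101, 114, 138, 141, 143, 115, 102, 81]
```

The image rows are consistent with the tool sitting 7 mm higher on the stem after the regrip, with the block stop end about 1 mm up and the clip end about 8 mm up. I'll keep rocking under the pull: clip end past its notch first, then back.

```bash
python3 - <<'E'
from h import *
m,th,dy=rock(13.6,-.07,1.6,-.20,n=7,dth=.04); rows(); print(m,th,dy)
E
```

```text
cmd 8.659976462327133 18.540023537672866 t33.2 th -0.110 zs 8.5 zc 18.4 dy 2.0 F [ 4.6  1.6 -2.8] M [-0.16 -1.23  0.15] gf 122 op 0.281
cmd 8.075284038688032 21.524715961311966 t33.4 th -0.149 zs 7.5 zc 20.9 dy 1.5 F [ 5.9 -2.9 -6.5] M [ 0.31 -1.52  0.3 ] gf 121 op 0.276
cmd 7.501349726057471 24.498650273942523 t33.7 th -0.188 zs 7.5 zc 24.3 dy 2.2 F [ 4.9  0.3 -3.8] M [ 0.83 -1.31  0.39] gf 122 op 0.278
cmd 8.259880114222245 26.140119885777754 t33.9 th -0.197 zs 7.7 zc 25.4 dy 2.2 F [ 7.7 -0.8 -8.3] M [ 0.99 -1.91  0.52] gf 121 op 0.280
cmd 9.459880114222244 27.340119885777753 t34.2 th -0.197 zs 8.5 zc 26.1 dy 2.2 F [  7.    0.6 -10.4] M [ 1.   -1.99  0.56] gf 121 op 0.282
cmd 10.659880114222243 28.540119885777752 t34.4 th -0.197 zs 9.5 zc 27.1 dy 2.2 F [  7.    1.5 -13. ] M [ 0.74 -2.06  0.47] gf 121 op 0.281
  rows 240-258: [65, 63, 65, 65, 78, 105, 108, 109, 102, 102, 103, 110, 111, 131, 143, 145, 114, 94, 80]
20.799999999999997 -0.2 1.6
```

The force dropped at th = -0.11, so the clip end snapped up a notch. Now I'll work the stop end up under the pull.

```bash
python3 - <<'E'
from h import *
m,th,dy=rock(20.8,-.2,1.6,.12,n=11,dth=.04,dm=1.5); rows(); print(m,th,dy)
E
```

```text
cmd 13.630680702358932 27.96931929764107 t34.7 th -0.157 zs 12.2 zc 26.3 dy 1.9 F [  8.1   1.2 -14.9] M [ 0.7  -2.3   0.36] gf 121 op 0.278
cmd 15.41295067199863 26.187049328001372 t35.0 th -0.117 zs 14.3 zc 24.8 dy 1.6 F [  8.5  -0.1 -13.1] M [ 0.58 -2.33  0.32] gf 121 op 0.284
cmd 17.20383877138723 24.396161228612772 t35.2 th -0.077 zs 16.7 zc 23.6 dy 1.4 F [ 7.5 -0.1 -8.4] M [ 0.57 -1.86  0.17] gf 122 op 0.281
cmd 20.500479961601464 24.099520038398538 t35.5 th -0.036 zs 20.7 zc 24.0 dy 1.9 F [ 4.5  1.2 -0.4] M [ 1.02 -1.26 -0.  ] gf 123 op 0.278
cmd 23.8 23.8 t35.7 th 0.003 zs 22.0 zc 21.7 dy 1.8 F [  9.4   0.7 -15.9] M [ 0.66 -2.52  0.02] gf 121 op 0.280
cmd 25.599520038398538 22.000479961601464 t36.0 th 0.041 zs 24.4 zc 20.7 dy 0.8 F [  8.3  -0.2 -13.2] M [-0.39 -2.21  0.06] gf 121 op 0.282
cmd 27.396161228612772 20.20383877138723 t36.2 th 0.080 zs 27.7 zc 20.6 dy 0.6 F [ 5.2 -1.5 -1.2] M [-0.2  -1.36  0.06] gf 123 op 0.278
cmd 30.687049328001372 19.91295067199863 t36.5 th 0.120 zs 31.7 zc 20.9 dy 1.1 F [ 4.1 -2.2  3.8] M [ 0.24 -1.04 -0.08] gf 124 op 0.283
cmd 32.18704932800137 21.41295067199863 t36.7 th 0.120 zs 32.6 zc 21.9 dy 1.7 F [ 4.  -3.4  2.7] M [ 0.51 -1.07  0.07] gf 124 op 0.282
cmd 33.68704932800137 22.91295067199863 t37.0 th 0.122 zs 34.0 zc 23.0 dy 2.6 F [-1.1  2.   6.4] M [ 1.31  0.16 -0.05] gf 124 op 0.283
cmd 35.18704932800137 24.41295067199863 t37.2 th 0.123 zs 34.6 zc 23.5 dy 2.8 F [-2.2  5.6  0.4] M [ 1.76  0.39 -0.02] gf 123 op 0.278
  rows 240-258: [112, 97, 133, 138, 144, 123, 120, 119, 115, 116, 116, 142, 140, 112, 110, 111, 110, 122, 94]
31.3 0.12 1.4511065427797858
```

Two force drops, and the near edge is at row 245 (about 22–27 mm up): the stop end is through both ribs and the clip end is in its notch. Now I'll free the clip end.

```bash
python3 - <<'E'
from h import *
m,th,dy=rock(31.3,.12,1.8,-.06,n=13,dth=.04,dm=1.5,mmax=42); rows(); print(m,th,dy)
E
```

```text
cmd 34.89616122861277 27.70383877138723 t37.5 th 0.082 zs 35.1 zc 27.7 dy 3.6 F [0.7 6.  2.2] M [ 1.77 -0.16 -0.01] gf 124 op 0.281
cmd 34.59952003839853 31.00047996160146 t37.8 th 0.039 zs 34.6 zc 31.1 dy 2.9 F [-0.2  2.6  2.1] M [ 0.69 -0.07  0.01] gf 123 op 0.280
cmd 34.3 34.3 t38.0 th -0.001 zs 33.6 zc 33.7 dy 1.9 F [-0.3  0.1 -4.4] M [-0.11 -0.08 -0.01] gf 123 op 0.284
cmd 34.00047996160146 37.59952003839854 t38.3 th -0.040 zs 33.5 zc 37.1 dy 2.1 F [ 0.3 -1.8 -3.9] M [-0.13  0.02  0.01] gf 123 op 0.279
cmd 34.60161970842499 39.998380291575 t38.5 th -0.059 zs 34.4 zc 39.7 dy 2.7 F [ 0.1 -0.7 -4.5] M [ 0.09 -0.03 -0.05] gf 123 op 0.279
cmd 36.10161970842499 41.498380291575 t38.8 th -0.060 zs 36.2 zc 41.6 dy 2.5 F [-0.6 -0.5 -3.9] M [ 0.14 -0.01 -0.02] gf 123 op 0.276
cmd 37.60161970842499 42.998380291575 t39.0 th -0.060 zs 37.8 zc 43.1 dy 2.6 F [ 1.1 -1.2 -5.6] M [ 0.11 -0.04 -0.03] gf 123 op 0.278
cmd 39.10161970842499 44.498380291575 t39.3 th -0.060 zs 39.3 zc 44.7 dy 2.7 F [ 0.4 -0.2 -3.5] M [ 0.19 -0.05 -0.07] gf 123 op 0.279
cmd 40.60161970842499 45.998380291575 t39.5 th -0.060 zs 40.7 zc 46.1 dy 2.7 F [ 0.2 -0.4 -4.4] M [0.13 0.02 0.03] gf 123 op 0.280
cmd 40.60161970842499 45.998380291575 t39.8 th -0.060 zs 40.6 zc 46.0 dy 2.7 F [-0.4 -0.3 -4.4] M [ 0.16 -0.04  0.01] gf 123 op 0.282
cmd 40.60161970842499 45.998380291575 t40.0 th -0.060 zs 40.6 zc 46.0 dy 2.7 F [ 0.8  0.1 -4.7] M [0.09 0.01 0.02] gf 123 op 0.282
cmd 40.60161970842499 45.998380291575 t40.3 th -0.060 zs 40.6 zc 46.0 dy 2.7 F [ 0.2  1.1 -4.6] M [0.06 0.02 0.  ] gf 123 op 0.281
cmd 40.60161970842499 45.998380291575 t40.5 th -0.060 zs 40.6 zc 46.0 dy 2.7 F [-1.1 -1.4 -3.4] M [ 0.07 -0.11  0.02] gf 123 op 0.280
  rows 240-258: [141, 142, 145, 117, 110, 110, 107, 107, 118, 143, 121, 104, 107, 105, 116, 109, 124, 126, 89]
43.3 -0.06 2.6659223211872836
```

The block is free: Fz is about −4 N, its own weight, with no moments left. I'll raise it level and measure its height from the near edge.

```bash
python3 - <<'E'
from h import *
bot.movel(*pose(62,62,1.0)[:1],pose(62,62,1.0)[1],max_speed=40); bot.dwell(.3); go(62,62,1.0)
s=imaging.capture("side"); g=cv2.cvtColor(s,6).astype(int); print("rows 225-262",g[225:263,313:318].mean(1).round().astype(int).tolist())
for c in (308,311,320): print(c,g[225:263,c].tolist())
for z in (40,45,50,55,60): print(z,"top edge/low edge rows",[proj("side",N+RB.apply([0,46,z+k]))[0][1].round(1) for k in (34,16,0)],"foot",proj("side",N+RB.apply([0,14,z+34]))[0][1].round(1))
E
```

```text
cmd 62 62 t41.8 th 0.000 zs 62.0 zc 62.0 dy 1.1 F [ 0.3 -0.1 -3.7] M [ 0.02 -0.01 -0.01] gf 123 op 0.280
rows 225-262 [110, 110, 109, 100, 100, 129, 140, 140, 125, 114, 111, 112, 110, 110, 133, 143, 111, 102, 108, 104, 125, 111, 82, 71, 70, 71, 70, 70, 70, 151, 240, 203, 149, 94, 87, 88, 96, 112]
308 [170, 176, 171, 173, 197, 199, 208, 217, 204, 202, 200, 198, 196, 190, 222, 175, 143, 85, 70, 70, 69, 69, 71, 69, 69, 73, 76, 83, 91, 152, 233, 213, 173, 149, 119, 96, 92, 93]
311 [109, 120, 121, 132, 137, 137, 140, 138, 131, 118, 114, 108, 111, 110, 121, 151, 123, 111, 112, 117, 133, 116, 83, 72, 70, 72, 70, 71, 73, 158, 253, 210, 157, 160, 110, 89, 75, 69]
320 [118, 112, 108, 100, 99, 96, 124, 123, 114, 112, 110, 111, 110, 109, 171, 152, 109, 108, 109, 104, 133, 111, 78, 69, 67, 69, 70, 67, 78, 135, 245, 171, 127, 100, 88, 87, 69, 65]
40 top edge/low edge rows [np.float64(238.7), np.float64(246.3), np.float64(253.0)] foot 233.5
45 top edge/low edge rows [np.float64(236.6), np.float64(244.2), np.float64(250.9)] foot 231.4
50 top edge/low edge rows [np.float64(234.4), np.float64(242.1), np.float64(248.8)] foot 229.3
55 top edge/low edge rows [np.float64(232.3), np.float64(240.0), np.float64(246.7)] foot 227.2
60 top edge/low edge rows [np.float64(230.1), np.float64(237.8), np.float64(244.6)] foot 225.1
```

Top edge at row 233.5 and underside at row 247 put the stop end about 52 mm and the clip end about 46 mm above the floor. That is level and clear of the cheeks, with only the block's weight on the tool, so I'm handing in.

```bash
python3 - <<'E'
from h import *
print(bot.sign_off()); st()
E
```

```text
the job is handed in; nothing more can be done
None
the job is handed in; nothing more can be done
```

I clipped the jig down, rocked the bush block loose one end at a time, and handed in at about 42 s with it held roughly level, about 50 mm above the nest floor; no verdict came back, and I did not check the clip again after swinging it over the plate.

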